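# Take the sharpener pack off its display peg and file it in the caddy

### The arm

A 6-joint arm with a two-finger parallel gripper is mounted at the origin on the work surface. World frame = base frame: x ahead of the robot, y to its left, z up, the work surface at z = 0. Lengths are in m, angles in rad, forces in N, time in s.
With the tool pointing down it reaches from about 0.25 to 0.775 m from the base axis. Payload 4 kg.
Tool frame: the origin (TCP) lies midway between the tips of the shut fingers; the grasp point (between the pads) lies 19 mm behind it; z points along the fingers, y is the line along which they close (so a half turn about z gives the same grasp; the last joint's range is limited). The gripper opens to 94 mm and grips with 3 to 60 N. Pads are 16 mm wide; open, the fingers measure 119 mm over their backs; the gripper's body (75 mm by 177 mm) begins 78 mm behind the grasp point.
Start: joints at [1.224, 0.087, 1.371, -0, 1.684, -0.103], TCP at [0.133, 0.534, 0.184] pointing down, gripper open.
Joint ranges: [-3.1, 3.1], [-0.76, 2.03], [0.27, 2.55], [-1.08, 4.22], [0.17, 2.65], [-2.57, 2.57]. Speed limits (rad/s): [2.79, 2.79, 3.14, 3.14, 3.14, 3.14].

### API

Orientations are given as a 3x3 rotation matrix whose columns are the frame's x, y, z axes.
In Python, from rig import arm, eyes gives the robot as it stands.
- The arm moves only by the shell command python3 -m jog 'ROWS' [OPENING] [FORCE]. ROWS is text: rows parted by semicolons, each of 6 numbers parted by spaces: the shift along the tool's x, y, z in m, then the turn, a rotation vector about the tool's x, y, z in rad. In form: tx ty tz ax ay az; .... A call has 1 to 8 rows; each row is the pose to reach, as a shift and turn from the pose commanded when the call began, along the tool's axes at that moment; what a row does not reach only later rows make up. A row lasts 1/8 s, in which the tool goes at most 62.5 mm and 10.7 degrees, less where a joint would pass 70% of its speed; a pose out of reach is approached as far as the arm can. A call with a gripper value outside its range is refused whole. OPENING is the finger opening in m, from 0 to 0.094, set as the call begins (- or left out, the last holds). The fingers move at their own pace and stop on an object; FORCE is the grip in N (left out, the last holds). Time passes only in rows, so rows that repeat a pose let the fingers close. It gives the time, the measured TCP pose, the force, the opening and the grip force at its end, in the units of the state.
- arm.get_state(): the state, without advancing time (a new reading comes with each control period).
- eyes.camera(name): name is "side" or "top" or "wrist"; returns the picture (384x512x3 uint8, red, green, blue); there is no depth.
- eyes.get_calibration(name): a dict with "fx", "fy", "cx", "cy" (pixels), "k1" (the pictures are not rectified: a ray, as slopes to the right and down, at radius r is drawn at 1 + k1 r^2 times it, then the intrinsics apply), "camera_from_world" (4x4, takes a point from world to camera coordinates). Camera axes: x right, y up, looking along -z (the intrinsics and any distortion apply to the point x, -y, -z); pixel columns grow to the right and rows downward; lengths in m; the calibration is good to about 2 mm. A picture is of the moment at which its call begins: read the wrist's pose just before it. get_calibration takes no time and is no camera call; for the wrist camera it gives the pose at the moment of the call.
- arm.finish_job(): hands the job in; it is judged then, once.
The state is a dict: "time_s": time; "qpos": joint angles; "qd": joint speeds; "joint_efforts": joint torques, N m; "tool_pos": TCP position; "eef_rot": TCP orientation; "ft_force": force on the tool from outside, world axes, zero at the start; "moment": the same for the moment, N m; "width": finger opening in m; "gripper_force": force on a finger pad.
Only numpy, scipy, OpenCV 4.12 (cv2) and the standard library are available. Lean on these libraries where they do the work, as an engineer would, in place of code of your own. Each camera call takes 0.05 s, during which the arm holds its last target. There are 200 camera calls.

### The job

Take the sharpener pack (square shell) off its display peg: hold it and lift it to clear the upturned, somewhat bent tip as you slide it off, feeling your way and never forcing it against the stand. Then stand it upright in the caddy's empty middle compartment, set down rather than dropped, and let go. Leave the tape pack on its peg and the two boxes in the caddy where they are.

Things in the scene. Friction and masses are not known exactly. Their poses are not given: they have to be found in the camera images.
- pack: Sharpener pack, about 70 g, rigid: white board 4 mm thick (x), 66 wide (y), 136 high (z); round its lower 54 mm a clear square shell 54 wide, 24 thick (x), centred on the board, a black sharpener inside. Origin: centre of the underside. Hangs by a slot in the board, its x parallel to the peg.
- pack_hole (a point): Centre of the sharpener pack's hanging slot, 84.5 mm above its origin. The slot goes through the board along x: 11 mm wide (y), 13 mm high (z). It hangs with the slot's top edge on the peg. Damage: more than 6 N between pack and stand.
- pack_top (a point): Middle of the top edge of the sharpener pack's board, 136 mm above its origin. The solid 45 mm below it, down to the slot, is where to grip, from above, fingers closing along the pack's x. Open the fingers about 45 mm: wide open they may meet the peg's tip.
- tape_pack: Tape pack, to be left alone: the same board, but with a round clear shell 54 mm in diameter holding a roll of tape. It hangs on the other peg. Axes and origin as for the sharpener pack.
- stand: Steel display stand, fixed. Origin: on the table under its crossbar, which runs along y, centred at 170 mm height (12 high, 10 thick). Base plate 150 x 240 x 12 mm, from 100 mm before to 50 behind the crossbar. Two level round pegs 4.4 mm thick point along its -x (to the robot) at y = -60 and +60 mm, axes at height 170 mm. Either pack may hang on either peg, 45 to 55 mm from the crossbar.
- peg_l (a point): Bend of the peg at the stand's y = +60 mm, on its axis, 105 mm out from the crossbar, 170 mm high. Here the straight peg ends and a 40 mm tip of the same thickness turns up and out. Use has bent each tip differently: it rises at 12 to 46 degrees and veers up to 25 degrees to either side. It stays so. The angles are not measured; they must be felt or seen.
- peg_r (a point): The same for the peg at y = -60 mm. Feel of either tip: pulled out too low, the slot's top edge runs against the tip, which pushes the pack up and back towards the stand; lifted too high, the slot's lower edge hooks under the tip, which pushes the pack down; off to one side, the tip pushes the pack towards the side it veers to.
- caddy: Grey plastic desk caddy, fixed, 118 mm (x) by 84 (y) by 60 high, open on top. Three compartments in a row along its x, 38 mm apart, each 34 mm (x) by 76 (y) inside; walls 4 mm, floor 5 mm thick. The middle one is empty, the others hold a box each. Origin: centre of the underside, on the table; z up.
- caddy_free (a point): Centre of the floor of the caddy's empty middle compartment, 5 mm above the table; axes as the caddy's. The pack stands here with its x along the caddy's x, either way round, its origin at this point.
- box_a: Cardboard box 24 x 62 x 70 mm standing in an outer compartment of the caddy. Origin: centre of its underside.
- box_b: Cardboard box 24 x 62 x 76 mm standing in the other outer compartment. Origin: centre of its underside.

How it is judged:
On the way, in this order (a step that is already met when the one before it is completed fails the run):
1. the sharpener pack, held in the fingers, is clear of the peg's tip (x of pack_hole in the frame of stand below -0.152 m and contact force between the fingers and pack above 0.5 N), for 0.1 s.
2. the pack, still held, has been lowered to within 20 mm of the floor of the empty compartment (horizontal distance between pack and caddy_free below 0.012 m and z of pack in the frame of caddy_free below 0.02 m and contact force between the fingers and pack above 0.5 N), for 0.05 s.
At the end, for the whole second after the job is handed in: The sharpener pack stands upright (within 0.15 rad) and at rest on the floor of the caddy's middle compartment (underside within 6 mm of the floor, within 12 mm of its centre), released; the tape pack still hangs on its peg (horizontal distance between pack and caddy_free below 0.012 m and z of pack in the frame of caddy_free below 0.006 m and angle between pack's own z axis and vertical below 0.15 rad and linear speed of pack below 0.02 m/s and height (world z) of tape_pack above 0.06 m); the robot touches nothing.
It fails at once if the sharpener pack is forced against the stand or its peg (more than 6 N) (contact force between pack and stand above 6 N).
It fails at once if the tape pack is shifted by more than 30 mm (distance of tape_pack from where it was at the start of the episode above 0.03 m).
It fails at once if a box in the caddy is shifted by more than 30 mm (distance of any of box_a, box_b from where it was at the start of the episode above 0.03 m).
It also fails if it takes over 72 s, if anything falls off the work surface, if the arm or the gripper's body presses on something with over 40 N, if the wrist force passes 120 N, or if a joint passes its speed limit or range.

## Working session

There is one attempt and no reset: what is moved stays moved. The work goes in short steps, Python scripts to look and compute and a shell command to move; the robot and the scene stay as the last step left them, time stands still between calls to the robot, and variables do not carry over. Pictures are saved under pics/ and viewed, at most 10 in all, crops included, and the job is handed in when it is done.

```bash
mkdir -p pics; ls; python3 - <<'E'
from rig import arm, eyes
import cv2, numpy as np
np.set_printoptions(precision=4,suppress=True)
s=arm.get_state();print(s['time_s'],s['tool_pos'],s['eef_rot'],s['width'])
for n in("side","top","wrist"):
    c=eyes.get_calibration(n);print(n,{k:np.array(v) for k,v in c.items()})
    cv2.imwrite(f"pics/{n}0.png",eyes.camera(n)[:,:,::-1])
a=[cv2.imread(f"pics/{n}0.png") for n in("side","top")]
E
```

```text
pics
0.0 [0.1326 0.5332 0.1831] [[-0.9704  0.2414 -0.0008]
 [ 0.2414  0.9704 -0.0021]
 [ 0.0002 -0.0022 -1.    ]] 0.09348698681669475
side {'fx': array(494.6156), 'fy': array(494.6156), 'cx': array(256.5992), 'cy': array(185.3139), 'k1': array(-0.1729), 'camera_from_world': array([[ 0.7791, -0.6267,  0.015 , -0.4804],
       [ 0.4466,  0.5718,  0.6882, -0.3734],
       [-0.4399, -0.5295,  0.7254, -0.852 ],
       [ 0.    ,  0.    ,  0.    ,  1.    ]])}
top {'fx': array(375.1071), 'fy': array(375.1071), 'cx': array(253.7484), 'cy': array(185.937), 'k1': array(-0.0202), 'camera_from_world': array([[-0.0489, -0.9988,  0.0053, -0.0117],
       [ 0.9765, -0.0467,  0.2104, -0.636 ],
       [-0.2099,  0.0154,  0.9776, -0.9584],
       [ 0.    ,  0.    ,  0.    ,  1.    ]])}
wrist {'fx': array(286.1394), 'fy': array(286.1394), 'cx': array(257.5877), 'cy': array(192.1899), 'k1': array(0.0106), 'camera_from_world': array([[ 0.2414,  0.9704, -0.0018, -0.549 ],
       [-0.9439,  0.2344, -0.2327,  0.0238],
       [-0.2254,  0.0579,  0.9725, -0.3899],
       [ 0.    ,  0.    ,  0.    ,  1.    ]])}
```

View pics/side0.png

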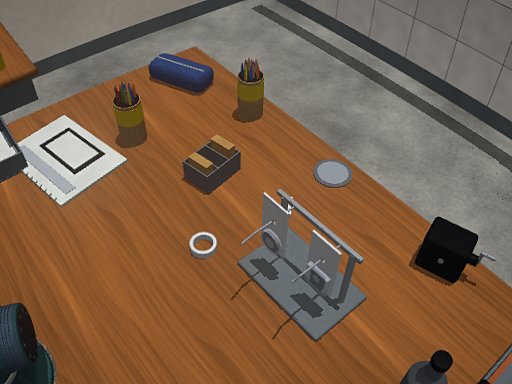

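View pics/top0.png

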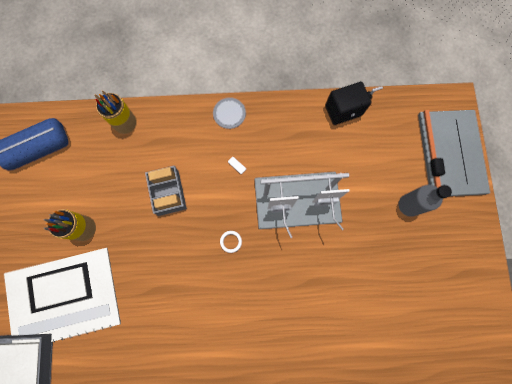

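Side view: the round shell (about 271,240) hangs on the left peg and apparently the square one (about 318,277) on the right peg. The caddy is near (212,165) in the side view and (165,190) in the top view. I'll zoom in on both.

```bash
cat > h.py <<'E'
from rig import arm, eyes
import cv2, numpy as np
np.set_printoptions(precision=4,suppress=True)
def cal(n):
    c=eyes.get_calibration(n); T=np.array(c["camera_from_world"]); return c,T
def ray(n,u,v,ct=None):
    c,T=ct or cal(n); K=np.array([[c["fx"],0,c["cx"]],[0,c["fy"],c["cy"]],[0,0,1]])
    p=cv2.undistortPoints(np.array([[[u,v]]],float),K,np.array([c["k1"],0,0,0]))[0,0]
    d=T[:3,:3].T@np.array([p[0],-p[1],-1]); return -T[:3,:3].T@T[:3,3], d/np.linalg.norm(d)
def onz(n,u,v,z,ct=None):
    o,d=ray(n,u,v,ct); return o+d*(z-o[2])/d[2]
def tri(rays):
    A=sum(np.eye(3)-np.outer(d,d) for o,d in rays); b=sum((np.eye(3)-np.outer(d,d))@o for o,d in rays)
    p=np.linalg.solve(A,b); return p,[np.linalg.norm((np.eye(3)-np.outer(d,d))@(p-o)) for o,d in rays]
def proj(n,P,ct=None):
    c,T=ct or cal(n); q=T[:3,:3]@np.asarray(P)+T[:3,3]; x,y=q[0]/-q[2],-q[1]/-q[2]; s=1+c["k1"]*(x*x+y*y)
    return np.array([c["fx"]*x*s+c["cx"],c["fy"]*y*s+c["cy"]])
E
python3 - <<'E'
import cv2,numpy as np
s=cv2.imread("pics/side0.png");t=cv2.imread("pics/top0.png")
a=cv2.resize(s[180:340,230:370],None,fx=3.5,fy=3.5,interpolation=cv2.INTER_CUBIC)
b=cv2.resize(t[160:240,245:355],None,fx=3,fy=3,interpolation=cv2.INTER_CUBIC)
c=cv2.resize(t[155:225,135:195],None,fx=4,fy=4,interpolation=cv2.INTER_CUBIC)
o=np.zeros((560,800,3),np.uint8);o[:560,:490]=a;o[:240,490:790]=b[:240,:300];o[260:540,490:730]=c
cv2.imwrite("pics/z0.png",o)
E
```

```text
(no output)
```

View pics/z0.png

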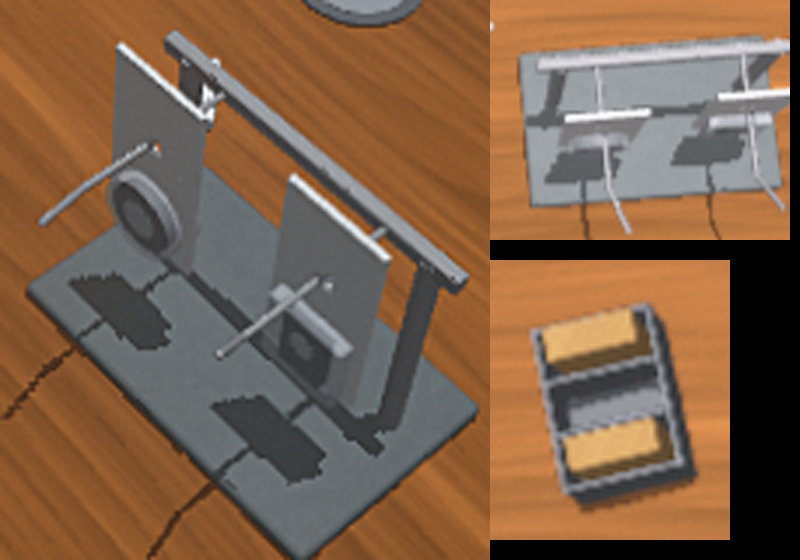

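Zoomed crops: the square-shell pack is on the right peg (-y) and the tape pack is on the left. Both tips veer to image right in the top view. The caddy's middle compartment is empty, between two boxes. Next come the rough poses.

```bash
python3 - <<'E'
from h import *
T=lambda X,Y:(245+(X-490)/3,160+Y/3)
S=lambda X,Y:(230+X/3.5,180+Y/3.5)
C=lambda X,Y:(135+(X-490)/4,155+(Y-260)/4)
print("plate FL",onz("top",*T(531,205),.012),"FL side",onz("side",*S(28,290),.012),"FR side",onz("side",*S(300,557),.012),"BR side",onz("side",*S(477,408),.012))
print("BL top",onz("top",*T(520,55),.012))
tip,e=tri([ray("top",*T(783,210)),ray("side",*S(220,355))]);print("tip",tip,e)
tl,e=tri([ray("top",*T(630,232)),ray("side",*S(42,222))]);print("tipL",tl,e)
print("bend top z.17",onz("top",*T(755,180),.17), "L",onz("top",*T(609,187),.17))
print("bar L",tri([ray("top",*T(540,64)),ray("side",*S(172,38))]))
print("board top L corner",tri([ray("top",*T(719,98)),ray("side",*S(292,180))]))
for p in [(533,331),(648,306),(690,470),(568,492)]: print("caddy",onz("top",*C(*p),.06))
# side caddy box
s=arm.get_state();print(s['time_s'])
E
```

```text
plate FL [ 0.5238 -0.0512  0.012 ] FL side [ 0.5211 -0.0556  0.012 ] FR side [ 0.5296 -0.2877  0.012 ] BR side [ 0.6744 -0.2844  0.012 ]
BL top [ 0.669  -0.0481  0.012 ]
tip [ 0.4926 -0.2425  0.1974] [np.float64(0.0006191812654592206), np.float64(0.000619181265458994)]
tipL [ 0.4815 -0.1233  0.1848] [np.float64(0.00040578176689244313), np.float64(0.00040578176689231644)]
bend top z.17 [ 0.5195 -0.2287  0.17  ] L [ 0.5196 -0.1108  0.17  ]
bar L (array([ 0.622 , -0.0604,  0.1736]), [np.float64(0.0005781253285300501), np.float64(0.0005781253285298529)])
board top L corner (array([ 0.5796, -0.1966,  0.2146]), [np.float64(7.300453156050419e-05), np.float64(7.300453156043615e-05)])
caddy [0.6881 0.2553 0.06  ]
caddy [0.7022 0.1753 0.06  ]
caddy [0.5853 0.1473 0.06  ]
caddy [0.5741 0.2302 0.06  ]
0.15
```

```bash
python3 - <<'E'
from h import *
s=arm.get_state();R=np.array(s['eef_rot']);p=np.array(s['tool_pos'])
c,T=cal("wrist");o=-T[:3,:3].T@T[:3,3]
print("cam in tool",R.T@(o-p),"axes(cols) in tool\n",R.T@T[:3,:3].T)
# where the camera must look: candidate targets with tool y angle a
cR=R.T@T[:3,:3].T; co=R.T@(o-p)
def mk(a): 
    y=np.array([np.cos(a),np.sin(a),0]);z=np.array([0,0,-1.]);return np.c_[np.cross(y,z),y,z]
for nm,tgt,a,h in(("caddy",[.637,.202,.06],.226,.40),("stand",[.53,-.2,.18],.03,.36)):
    Rt=mk(a);d=Rt@cR@np.array([0,0,-1.]);off=Rt@co
    zc=h+off[2]; ctr=np.array(tgt)-d*(zc-tgt[2])/-d[2]; tp=ctr-off
    print(nm,"TCP",tp,"shift in tool",R.T@(tp-p),"turn",cv2.Rodrigues(R.T@Rt)[0].ravel())
E
```

```text
cam in tool [ 0.0676 -0.0001 -0.2006] axes(cols) in tool
 [[-0.      0.9725  0.2329]
 [ 1.      0.0001 -0.0002]
 [-0.0002  0.2329 -0.9725]]
caddy TCP [0.6231 0.2623 0.4   ] shift in tool [-0.5414 -0.1449 -0.2165] turn [-0.0017  0.0008  1.101 ]
stand TCP [ 0.5293 -0.1764  0.36  ] shift in tool [-0.5563 -0.5933 -0.1757] turn [-0.0016  0.001   1.297 ]
```

```bash
python3 -m jog '-.06 -.016 -.03 0 0 .15; -.12 -.032 -.06 0 0 .3; -.18 -.048 -.09 0 0 .45; -.24 -.064 -.12 0 0 .6; -.3 -.08 -.147 0 0 .75; -.36 -.096 -.147 0 0 .9; -.42 -.112 -.147 0 0 1.1; -.48 -.13 -.147 0 0 1.1'
python3 -m jog '-.05 -.0 0 0 0 0; -.05 0 0 0 0 0; -.05 0 0 0 0 0'
python3 - <<'E'
from h import *
s=arm.get_state();print(s['time_s'],s['tool_pos'],s['eef_rot'],s['qpos'],s['ft_force'])
ct=cal("wrist");im=eyes.camera("wrist")[:,:,::-1]
cv2.imwrite("pics/w1.png",im);np.savez("w1.npz",T=ct[1])
print(proj("wrist",[.637,.202,.06],ct))
E
```

```text
time_s: 1.15
tool_pos: [0.5443, 0.3048, 0.3309]
eef_rot: [[-0.224, 0.975, 0.0], [0.975, 0.224, 0.0], [0.0, 0.0, -1.0]]
ft_force: [-0.1, -0.2, -0.0]
width: 0.0941
gripper_force: 0.0
time_s: 1.52
tool_pos: [0.5537, 0.2575, 0.3309]
eef_rot: [[-0.225, 0.974, -0.0], [0.974, 0.225, 0.001], [0.001, -0.0, -1.0]]
ft_force: [0.0, 0.1, 0.3]
width: 0.0939
gripper_force: 0.0
1.525 [0.5537 0.2575 0.3309] [[-0.2251  0.9743 -0.0003]
 [ 0.9743  0.2251  0.0006]
 [ 0.0007 -0.0001 -1.    ]] [0.3421 0.2507 0.8935 0.0008 1.9975 0.1154] [0.0069 0.0759 0.2743]
[297.8183 207.7618]
```

View pics/w1.png

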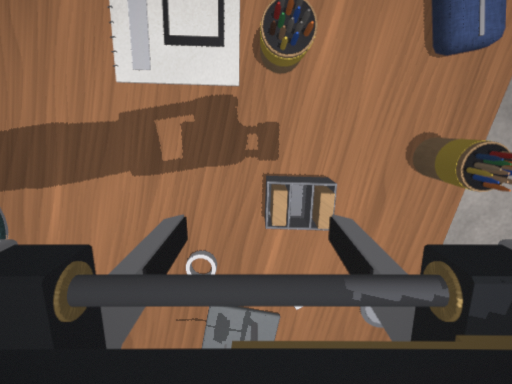

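Wrist view: the caddy's corners are about (266,180), (335,183), (335,229) and (267,229). The empty middle compartment is near (301,205), yaw is close to my estimate, and the fingers stay out of the way.

```bash
python3 - <<'E'
from h import *
im=cv2.imread("pics/w1.png");c=eyes.get_calibration("wrist");ct=(c,np.load("w1.npz")["T"])
P=np.array([onz("wrist",*p,.06,ct) for p in[(266.5,181),(335,184),(335,229),(267.5,228.5)]]);print(P,P.mean(0), np.linalg.norm(P-np.roll(P,1,0),axis=1))
# grey walls + tan boxes
hsv=cv2.cvtColor(im,cv2.COLOR_BGR2HSV);m=(hsv[...,1]<70).astype(np.uint8)[165:245,250:350]
n,l,st,ce=cv2.connectedComponentsWithStats(m);i=1+np.argmax(st[1:,4]);print(st[i],ce[i])
# rim: bright grey, column/row extents
q,_=cv2.findContours((l==i).astype(np.uint8),0,2);r=cv2.minAreaRect(q[0]);b=cv2.boxPoints(r)+[250,165];print(b)
Q=np.array([onz("wrist",*p,.06,ct) for p in b]);print(Q,Q.mean(0),np.linalg.norm(Q-np.roll(Q,1,0),axis=1))
# dividers: grey level along caddy x at several rows
g=cv2.cvtColor(im,cv2.COLOR_BGR2GRAY)
for v in(195,205,215):print(v,g[v,262:340])
# divider side/top triangulation of height check: rim corner in top0
E
```

```text
[[0.5738 0.2354 0.06  ]
 [0.6872 0.2563 0.06  ]
 [0.7101 0.1793 0.06  ]
 [0.5951 0.1536 0.06  ]] [0.6415 0.2061 0.06  ] [0.0845 0.1153 0.0804 0.1178]
[  15   11   85   69 2769] [55.4626 41.3041]
[[263.5678 241.8302]
 [265.6517 175.1454]
 [351.0683 177.8146]
 [348.9844 244.4995]]
[[0.5941 0.1278 0.06  ]
 [0.5701 0.2448 0.06  ]
 [0.7103 0.2725 0.06  ]
 [0.7425 0.1569 0.06  ]] [0.6542 0.2005 0.06  ] [0.1512 0.1194 0.1429 0.1199]
195 [ 83  78  79  68  70 123 130  91  78  71  78 124 153 157 155 155 156 156
 154 151 151 155 156 155 151 104  74 122 131 121 130 133 132 133 132 132
 133 131 132 132 125  89  78  69  58  54  53  53  55  79 117 102  76  69
  68  70  71  74 102 146 157 160 161 161 160 158 159 158 156 158 160 160
 159 141 124 121 123 121]
205 [ 89  79  74  64  95 118  89  76  73  70  80 133 152 156 157 158 158 159
 161 161 160 158 158 159 151  87  79 119 122 129 130 130 131 130 131 130
 130 131 130 126  90  77  73  58  55  52  54  54  70 122 112  80  69  69
  69  68  71  87 135 152 156 157 157 155 152 151 153 156 158 159 160 157
 140 126 121 121 122 123]
215 [ 82  75  68  64 117 122  85  81  87  77 105 146 156 158 160 159 159 158
 158 157 157 158 156 150  96  70 118 123 115 115 115 115 115 115 115 115
 114 116 112  84  77  74  61  55  53  53  54  64 117 120  82  68  67  67
  69  69  77 119 148 153 153 153 153 154 154 153 152 153 146 129 103  94
  95 100 101 108 112 116]
```

```bash
python3 -m jog '-.06 0 .01 0 0 .05; -.12 -.008 .02 0 0 .1; -.18 -.014 .03 0 0 .15; -.24 -.022 .03 0 0 .195; -.3 -.03 .03 0 0 .195; -.36 -.036 .03 0 0 .195; -.41 -.04 .03 0 0 .195;-.43 -.06 .03 0 0 .195'
python3 -m jog '0 0 0 0 0 0;0 0 0 0 0 0'
python3 - <<'E'
from h import *
s=arm.get_state();print(s['time_s'],s['tool_pos'],s['eef_rot'],s['ft_force'])
ct=cal("wrist");im=eyes.camera("wrist")[:,:,::-1]
cv2.imwrite("pics/w2.png",im);np.savez("w2.npz",T=ct[1])
for P in([.523,-.2306,.17],[.4926,-.2425,.1974],[.58,-.23,.217]):print(proj("wrist",P,ct))
E
```

```text
time_s: 2.58
tool_pos: [0.5929, -0.1761, 0.2993]
eef_rot: [[-0.032, 0.999, -0.002], [0.999, 0.032, 0.001], [0.001, -0.001, -1.0]]
ft_force: [-0.3, 0.5, -0.1]
width: 0.0939
gripper_force: 0.0
time_s: 2.82
tool_pos: [0.5928, -0.1733, 0.3014]
eef_rot: [[-0.034, 0.999, 0.001], [0.999, 0.034, 0.001], [0.0, 0.001, -1.0]]
ft_force: [0.3, 0.4, -0.2]
width: 0.0942
gripper_force: 0.0
2.825 [ 0.5928 -0.1733  0.3014] [[-0.0344  0.9994  0.0011]
 [ 0.9994  0.0344  0.0005]
 [ 0.0005  0.0012 -1.    ]] [ 0.3411  0.4259 -0.1995]
[199.2932 226.0479]
[167.9779 243.4129]
[244.0799 242.4951]
```

View pics/w2.png

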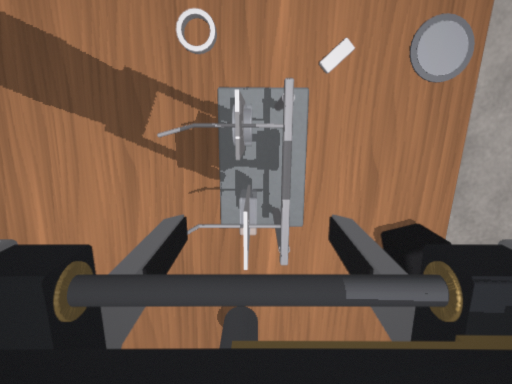

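Wrist view 2: the sharpener peg runs from the bar at (283,226) to its bend near (200,226), where a finger almost hides the tip (about 188,234). The left peg tip is at (158,135). I'll take two closer views with a baseline between them.

```bash
python3 -m jog '-.04 0 .02 0 0 0; -.08 .01 .04 0 0 0;-.08 .01 .04 0 0 0;-.08 .01 .04 0 0 0;-.08 .01 .04 0 0 0' .045 | head -2
cat > snap.py <<'E'
from h import *
import sys
n=sys.argv[1];ct=cal("wrist");cv2.imwrite(f"pics/{n}.png",eyes.camera("wrist")[:,:,::-1]);np.savez(n+".npz",T=ct[1])
for P in([.523,-.2306,.17],[.4926,-.2425,.1974],[.58,-.23,.217]):print(proj("wrist",P,ct))
E
python3 snap.py a
python3 -m jog '0 -.06 0 0 0 0; 0 -.11 0 0 0 0;0 -.11 0 0 0 0;0 -.11 0 0 0 0;0 -.11 0 0 0 0' | head -2
python3 snap.py b
python3 - <<'E'
import cv2,numpy as np
for n in "ab":
    im=cv2.imread(f"pics/{n}.png")
o=np.vstack([cv2.resize(cv2.imread(f"pics/{n}.png")[130:230,130:390],None,fx=3,fy=3,interpolation=cv2.INTER_CUBIC) for n in "ab"])
cv2.imwrite("pics/ab.png",o)
E
```

```text
time_s: 3.5
tool_pos: [0.6054, -0.2533, 0.2627]
[178.4051 165.1948]
[138.6795 180.7436]
[229.6626 174.381 ]
time_s: 4.18
tool_pos: [0.4961, -0.2582, 0.2612]
[285.0204 164.2658]
[254.7728 179.8247]
[356.0385 173.2101]
```

View pics/ab.png

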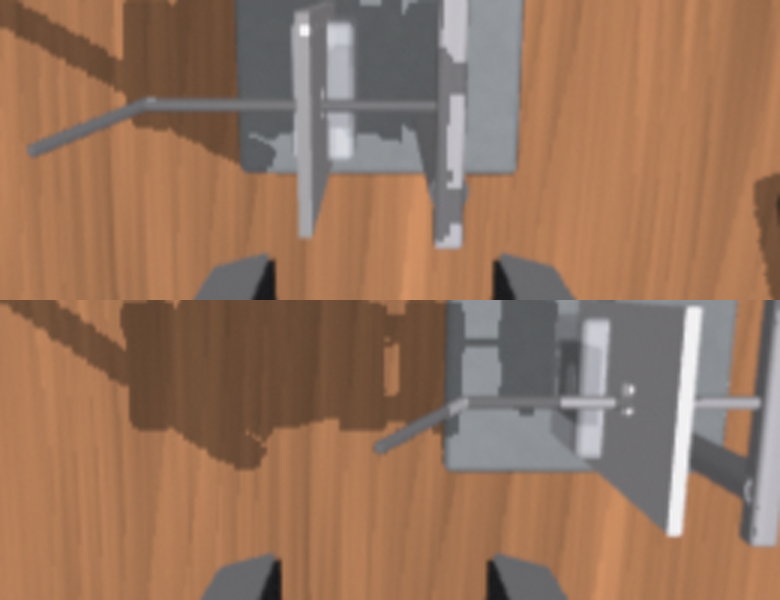

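View A: tip end at (28,152), bend at (145,103), board edge along X≈304. View B: tip end at (376,449), bend at (463,403), board edge from (694,308) to (675,535). The peg passes cleanly through the slot.

```bash
python3 - <<'E'
from h import *
c=eyes.get_calibration("wrist");ca=(c,np.load("a.npz")["T"]);cb=(c,np.load("b.npz")["T"])
A=lambda X,Y:ray("wrist",130+X/3-.33,130+Y/3-.33,ca)
B=lambda X,Y:ray("wrist",130+X/3-.33,130+(Y-300)/3-.33,cb)
def t(n,a,b):
    p,e=tri([A(*a),B(*b)]);print(n,p,np.max(e));return p
tip=t("tip",(29,152),(376,449));bend=t("bend",(146,103),(463,403));bar=t("bar",(438,106),(760,403))
L=t("topL",(303,12),(694,308));Rr=t("topR",(305,237),(675,535))
t("plate FR",(243,170),(446,469))
print("bend/bar at z.17",[onz("wrist",130+146/3-.33,130+103/3-.33,.17,ca),onz("wrist",130+463/3-.33,130+103/3-.33,.17,cb)])
# side cam: same bend/tip
S=lambda X,Y:ray("side",230+X/3.5-.36,180+Y/3.5-.36)
T=lambda X,Y:ray("top",245+(X-490)/3-.33,160+Y/3-.33)
print("tip all",tri([A(29,152),B(376,449),S(222,354),T(782,209)]))
v=tip-bend;print("len",np.linalg.norm(v),"elev",np.degrees(np.arcsin(v[2]/np.linalg.norm(v))))
d=bend-bar;print("peg",d,np.linalg.norm(d),"veer",np.degrees(np.arctan2(v[1],-v[0])-np.arctan2(d[1],-d[0])))
print("yaw",np.degrees(np.arctan2(-(L-Rr)[0],(L-Rr)[1])),np.linalg.norm(L-Rr),(L+Rr)/2)
print(arm.get_state()['time_s'])
E
```

```text
tip [ 0.4928 -0.2423  0.1963] 3.933321276732418e-05
bend [ 0.5222 -0.2303  0.1672] 0.0004746404985161842
bar [ 0.623  -0.227   0.1702] 4.381780952251777e-05
topL [ 0.5804 -0.1953  0.2164] 8.121167473750069e-05
topR [ 0.5819 -0.2609  0.218 ] 9.7534433091452e-05
plate FR [ 0.5306 -0.288   0.0086] 0.0001126184058705358
bend/bar at z.17 [array([ 0.523 , -0.2294,  0.17  ]), array([ 0.5219, -0.2304,  0.17  ])]
tip all (array([ 0.4935, -0.2417,  0.1977]), [np.float64(0.00032125882830870433), np.float64(0.0007295070903254087), np.float64(0.0007509766035894688), np.float64(0.0010428431071300682)])
len 0.04311477293046538 elev 42.56348746300747
peg [-0.1008 -0.0033 -0.003 ] 0.10089867278241063 veer -20.367037054909186
yaw 1.3405563316503533 0.06562356766905256 [ 0.5812 -0.2281  0.2172]
4.225
```

Bend (0.5225, -0.230, 0.170), tip end (0.493, -0.242, 0.197): elevation about 41°, veer about 20° to -y. The top edge is at z=0.217, as the text implies. Next I move over the board and descend.

```bash
python3 -m jog '.02 .06 0 0 0 0; .027 .086 0 0 0 0; .027 .086 0 0 0 0; .027 .086 .02 0 0 0; .027 .086 .04 0 0 0; .027 .086 .06 0 0 0; .027 .086 .072 0 0 0; .027 .086 .072 0 0 0' .045 30
python3 -m jog '0 0 0 0 0 0;0 0 0 0 0 0'
```

```text
time_s: 5.22
tool_pos: [0.5792, -0.2287, 0.1879]
eef_rot: [[-0.032, 0.999, -0.002], [0.999, 0.032, 0.001], [0.001, -0.002, -1.0]]
ft_force: [-0.6, 0.3, -0.5]
width: 0.0451
gripper_force: 0.0
time_s: 5.48
tool_pos: [0.5804, -0.2289, 0.1902]
eef_rot: [[-0.032, 0.999, 0.002], [0.999, 0.032, -0.001], [-0.001, 0.002, -1.0]]
ft_force: [-0.8, -0.1, 0.9]
width: 0.0452
gripper_force: 0.0
```

```bash
python3 -m jog '0 0 0 0 0 0;0 0 0 0 0 0;0 0 0 0 0 0;0 0 0 0 0 0;0 0 0 0 0 0;0 0 0 0 0 0' 0 30;python3 -m jog '0 0 0 0 0 0;0 0 0 0 0 0'
```

```text
time_s: 6.22
tool_pos: [0.58, -0.2287, 0.1888]
eef_rot: [[-0.032, 0.999, -0.0], [0.999, 0.032, 0.0], [0.0, -0.0, -1.0]]
ft_force: [-0.6, 1.1, 0.5]
width: 0.0039
gripper_force: 30.0
time_s: 6.48
tool_pos: [0.5799, -0.2286, 0.1889]
eef_rot: [[-0.032, 0.999, 0.0], [0.999, 0.032, 0.0], [0.0, 0.0, -1.0]]
ft_force: [0.1, 0.4, 0.3]
width: 0.0036
gripper_force: 30.0
```

Gripped: width 3.9 mm, force 30 N. I'll lift 4.5 mm to centre the slot on the peg, then slide out along it.

```bash
python3 -m jog '0 0 -.0015 0 0 0;0 0 -.003 0 0 0;0 0 -.0045 0 0 0;0 0 -.0045 0 0 0;0 0 -.0045 0 0 0' | grep -v rot
python3 -m jog '0 -.004 0 0 0 0;0 -.008 0 0 0 0;0 -.012 0 0 0 0;0 -.016 0 0 0 0;0 -.020 0 0 0 0;0 -.020 0 0 0 0'| grep -v rot
python3 - <<'E'
from h import *
s=arm.get_state();print(s['ft_force'],s['tool_pos'],s['time_s'])
# rows for tilt: pitch th about world +y(stand), yaw ps about z, slot held on path; tool frame of this moment
R=np.array(s['eef_rot']);p=np.array(s['tool_pos']);sl=np.array([.0003,0,.0235]);s0=R@sl
bend=np.array([.5225,-.2301,.170])
peg=np.array([.9995,.031,0])
def row(S,th,ps):
    W=cv2.Rodrigues(np.array([0,0,ps]))[0]@cv2.Rodrigues(np.array([-.031,1,0])*th)[0]
    t=S-W@R@sl; d=R.T@(t-p); a=cv2.Rodrigues(R.T@W@R)[0].ravel(); return np.r_[d,a]
print("slot now",p+s0)
for k in range(1,6):
    f=k/4 if k<4 else 1; x=.020*(1-f)+.0125*0
    S=bend+peg*(p[0]+s0[0]-bend[0]-.016*min(f,1)); print(row(S,np.radians(20)*f,np.radians(10)*f))
E
```

```text
time_s: 7.1
tool_pos: [0.5799, -0.2287, 0.1933]
ft_force: [-0.5, 0.8, -0.3]
width: 0.0037
gripper_force: 30.0
time_s: 7.85
tool_pos: [0.5597, -0.2294, 0.1936]
ft_force: [0.4, 0.7, -0.7]
width: 0.0036
gripper_force: 30.0
[ 0.4422  0.6872 -0.7262] [ 0.5597 -0.2294  0.1936] 7.85
slot now [ 0.5597 -0.2291  0.1701]
[ 0.0002 -0.002   0.0001  0.0873 -0.0018 -0.0436]
[ 0.0005 -0.0039  0.0004  0.1745 -0.0075 -0.0871]
[ 0.0009 -0.0059  0.0009  0.2616 -0.0169 -0.1302]
[ 0.0015 -0.008   0.0015  0.3484 -0.0302 -0.1728]
[ 0.0015 -0.008   0.0015  0.3484 -0.0302 -0.1728]
```

```bash
python3 -m jog '0 -.001 0 .044 -.0005 -.022;.0002 -.002 .0001 .0873 -.0018 -.0436;.0003 -.003 .0002 .131 -.004 -.065;.0005 -.0039 .0004 .1745 -.0075 -.0871;.0005 -.0039 .0004 .1745 -.0075 -.0871;.0005 -.0039 .0004 .1745 -.0075 -.0871' | grep -v rot
python3 - <<'E'
from h import *
s=arm.get_state();R=np.array(s['eef_rot']);p=np.array(s['tool_pos']);print(R,p+R@[.0003,0,.0235])
E
```

```text
time_s: 8.6
tool_pos: [0.5561, -0.2289, 0.1929]
ft_force: [0.3, 0.1, -0.4]
width: 0.0035
gripper_force: 30.0
[[-0.1188  0.9779 -0.172 ]
 [ 0.9929  0.117  -0.0204]
 [ 0.0002 -0.1732 -0.9849]] [ 0.552  -0.2291  0.1698]
```

```bash
cat > plan.py <<'E'
from h import *
import sys
# usage: plan.py s1 s2 ... : arc positions in mm (0=bend, +=along tip, -=on straight peg); off=x,y,z extra mm optional
sl=np.array([.0003,0,.0235]);bend=np.array([.5225,-.2301,.170]);tip=np.array([.4935,-.2418,.197])
peg=np.array([-.9995,-.031,0]);td=(tip-bend)/np.linalg.norm(tip-bend)
R0=np.c_[[-.032,.999,0],[.999,.032,0],[0,0,-1]]
W=cv2.Rodrigues(np.array([0,0,np.radians(10)]))[0]@cv2.Rodrigues(np.array([-.031,1,0])*np.radians(20))[0]
Rt=W@R0
s=arm.get_state();R=np.array(s['eef_rot']);p=np.array(s['tool_pos']);S=p+R@sl
a=cv2.Rodrigues(R.T@Rt)[0].ravel()
print("slot",S,"dev mm",1e3*(S-bend-td*max(0,(S-bend)@td)) if (S-bend)@td>0 else 1e3*(S-bend-peg*((S-bend)@peg)),"s",1e3*(S-bend)@(td if (S-bend)@td>0 else peg),"f",s['ft_force'],s['moment'])
for v in map(float,sys.argv[1:]):
    S=bend+(td if v>0 else peg)*v/1e3; print(v,np.r_[R.T@(S-Rt@sl-p),a])
E
python3 plan.py -15 -8
```

```text
slot [ 0.552  -0.2291  0.1698] dev mm [-0.0008  0.0637 -0.2219] s -29.527017050340277 f [ 0.2956  0.05   -0.3712] [-0.0536 -0.0405  0.0262]
-15.0 [ 0.0019 -0.0102  0.0026  0.1751 -0.0225 -0.0846]
-8.0 [ 0.0025 -0.0171  0.0039  0.1751 -0.0225 -0.0846]
```

```bash
python3 -m jog '.0005 -.0025 .0007 .044 -.0056 -.021;.0010 -.005 .0013 .0875 -.0112 -.042;.0015 -.0076 .002 .131 -.017 -.063;.0019 -.0102 .0026 .1751 -.0225 -.0846;.0022 -.0136 .0033 .1751 -.0225 -.0846;.0025 -.0171 .0039 .1751 -.0225 -.0846;.0025 -.0171 .0039 .1751 -.0225 -.0846;.0025 -.0171 .0039 .1751 -.0225 -.0846' | grep -v rot
python3 plan.py -4 0.001 3 6 9 12
```

```text
time_s: 9.6
tool_pos: [0.5382, -0.2287, 0.1926]
ft_force: [-0.0, -0.1, -0.4]
width: 0.0033
gripper_force: 30.0
slot [ 0.5303 -0.2301  0.1705] dev mm [ 0.007  -0.2155  0.4965] s -7.765925667475113 f [-0.0066 -0.136  -0.3972] [-0.0488 -0.1552 -0.0457]
-4.0 [ 0.0009 -0.0033  0.0017  0.0003  0.0003 -0.0003]
0.001 [ 0.0016 -0.007   0.0031  0.0003  0.0003 -0.0003]
3.0 [ 0.0012 -0.0097  0.002   0.0003  0.0003 -0.0003]
6.0 [ 0.0008 -0.0125  0.0009  0.0003  0.0003 -0.0003]
9.0 [ 0.0004 -0.0153 -0.0002  0.0003  0.0003 -0.0003]
12.0 [-0.     -0.0181 -0.0012  0.0003  0.0003 -0.0003]
```

```bash
python3 -m jog '.0005 -.0017 .0008 0 0 0;.0009 -.0033 .0017 0 0 0;.0012 -.005 .002 0 0 0;.0014 -.007 .0024 0 0 0;.0012 -.0097 .002 0 0 0;.0008 -.0125 .0009 0 0 0;.0008 -.0125 .0009 0 0 0;.0008 -.0125 .0009 0 0 0' | grep -v rot
python3 plan.py 9 12 15 18 21
```

```text
time_s: 10.6
tool_pos: [0.5265, -0.2302, 0.1956]
ft_force: [-0.5, 0.8, -1.1]
width: 0.0035
gripper_force: 30.0
slot [ 0.5185 -0.2316  0.1735] dev mm [-0.123   0.0655 -0.1037] s 5.499004504525826 f [-0.5002  0.7976 -1.1276] [-0.0126 -0.1144 -0.0107]
9.0 [-0.0006 -0.0032 -0.0014 -0.0003  0.0001  0.0002]
12.0 [-0.001  -0.0059 -0.0025 -0.0003  0.0001  0.0002]
15.0 [-0.0014 -0.0087 -0.0035 -0.0003  0.0001  0.0002]
18.0 [-0.0018 -0.0115 -0.0046 -0.0003  0.0001  0.0002]
21.0 [-0.0022 -0.0143 -0.0057 -0.0003  0.0001  0.0002]
```

```bash
python3 -m jog '-.0003 -.0016 -.0007 0 0 0;-.0006 -.0032 -.0014 0 0 0;-.0008 -.0045 -.002 0 0 0;-.001 -.0059 -.0025 0 0 0;-.0012 -.0073 -.003 0 0 0;-.0014 -.0087 -.0035 0 0 0;-.0014 -.0087 -.0035 0 0 0;-.0014 -.0087 -.0035 0 0 0' | grep -v rot
python3 plan.py 18 21 24 27 30
```

```text
time_s: 11.6
tool_pos: [0.5199, -0.233, 0.2018]
ft_force: [-0.1, -0.0, -0.7]
width: 0.0034
gripper_force: 30.0
slot [ 0.5119 -0.2343  0.1797] dev mm [-0.0656 -0.0034 -0.0719] s 14.969804300283425 f [-0.1441 -0.0175 -0.6862] [-0.0323 -0.1867 -0.0204]
18.0 [-0.0004 -0.0028 -0.0012 -0.0005  0.0001  0.0003]
21.0 [-0.0008 -0.0055 -0.0023 -0.0005  0.0001  0.0003]
24.0 [-0.0012 -0.0083 -0.0033 -0.0005  0.0001  0.0003]
27.0 [-0.0016 -0.0111 -0.0044 -0.0005  0.0001  0.0003]
30.0 [-0.002  -0.0139 -0.0055 -0.0005  0.0001  0.0003]
```

No contact: only the weight shows on the sensor. Continuing along the tip.

```bash
python3 -m jog '-.0002 -.0014 -.0006 0 0 0;-.0004 -.0028 -.0012 0 0 0;-.0006 -.0041 -.0018 0 0 0;-.0008 -.0055 -.0023 0 0 0;-.001 -.0069 -.0028 0 0 0;-.0012 -.0083 -.0033 0 0 0;-.0012 -.0083 -.0033 0 0 0' | grep -v rot
python3 -m jog '-.0002 -.0014 -.0006 0 0 0;-.0004 -.0028 -.0012 0 0 0;-.0006 -.0041 -.0018 0 0 0;-.0008 -.0055 -.0023 0 0 0;-.0008 -.0055 -.0023 0 0 0' | grep -v rot
python3 plan.py 33 36 39 42 45 50 55 60 65 70
```

```text
time_s: 12.48
tool_pos: [0.5136, -0.2356, 0.2079]
ft_force: [-0.2, -0.3, -0.8]
width: 0.0037
gripper_force: 30.0
time_s: 13.1
tool_pos: [0.5094, -0.2373, 0.2119]
ft_force: [0.0, 0.1, -0.5]
width: 0.0035
gripper_force: 30.0
slot [ 0.5015 -0.2386  0.1899] dev mm [ 0.1508 -0.0089  0.1582] s 30.147118377618057 f [ 0.013   0.0946 -0.4703] [-0.0252 -0.1765  0.0207]
33.0 [-0.0003 -0.0027 -0.0008 -0.0004  0.0002  0.0001]
36.0 [-0.0007 -0.0055 -0.0019 -0.0004  0.0002  0.0001]
39.0 [-0.0011 -0.0083 -0.003  -0.0004  0.0002  0.0001]
42.0 [-0.0015 -0.011  -0.0041 -0.0004  0.0002  0.0001]
45.0 [-0.0019 -0.0138 -0.0051 -0.0004  0.0002  0.0001]
50.0 [-0.0026 -0.0184 -0.0069 -0.0004  0.0002  0.0001]
55.0 [-0.0033 -0.0231 -0.0087 -0.0004  0.0002  0.0001]
60.0 [-0.0039 -0.0277 -0.0105 -0.0004  0.0002  0.0001]
65.0 [-0.0046 -0.0323 -0.0123 -0.0004  0.0002  0.0001]
70.0 [-0.0053 -0.0369 -0.0141 -0.0004  0.0002  0.0001]
```

```bash
python3 -m jog '-.0002 -.0014 -.0004 0 0 0;-.0003 -.0027 -.0008 0 0 0;-.0005 -.0041 -.0014 0 0 0;-.0007 -.0055 -.0019 0 0 0;-.0009 -.0069 -.0025 0 0 0;-.0011 -.0083 -.003 0 0 0;-.0015 -.011 -.0041 0 0 0;-.0015 -.011 -.0041 0 0 0' | grep -v rot
python3 -m jog '-.0004 -.0028 -.001 0 0 0;-.0011 -.0074 -.0028 0 0 0;-.0018 -.012 -.0046 0 0 0;-.0025 -.0167 -.0064 0 0 0;-.0031 -.0213 -.0082 0 0 0;-.0045 -.031 -.012 0 0 0;-.006 -.041 -.016 0 0 0;-.006 -.041 -.016 0 0 0' | grep -v rot
python3 plan.py
```

```text
time_s: 14.1
tool_pos: [0.501, -0.2407, 0.2198]
ft_force: [-0.2, -0.0, 0.1]
width: 0.0035
gripper_force: 30.0
time_s: 15.1
tool_pos: [0.4697, -0.2537, 0.2498]
ft_force: [-0.0, 0.4, 0.4]
width: 0.0037
gripper_force: 30.0
slot [ 0.4618 -0.2551  0.2278] dev mm [ 0.6674 -0.2062  0.6275] s 87.41579831495976 f [-0.0072  0.4226  0.4439] [-0.0235 -0.1936  0.003 ]
```

Clear of the tip: pack_hole is at about -0.166 in the stand frame and no contact was ever felt. Now I level the pack and carry it round in front of the stand to look at the caddy.

```bash
cat > go.py <<'E'
from h import *
import sys
# go.py yaw x,y,z x,y,z ... -> rows from the present pose (tool down, tool y at yaw)
s=arm.get_state();R=np.array(s['eef_rot']);p=np.array(s['tool_pos']);a=float(sys.argv[1])
y=np.array([np.cos(a),np.sin(a),0]);z=np.array([0,0,-1.]);Rt=np.c_[np.cross(y,z),y,z]
print("pos",p,"f",s['ft_force'],s['gripper_force'],s['time_s'])
for q in sys.argv[2:]: print(np.r_[R.T@(np.array(eval(q))-p),cv2.Rodrigues(R.T@Rt)[0].ravel()])
E
python3 go.py .226 .41,-.26,.26 .40,-.09,.26 .41,.07,.26
```

```text
pos [ 0.4697 -0.2537  0.2498] f [-0.0072  0.4226  0.4439] 29.97826337814331 15.1
[ 0.006  -0.0596  0.0108 -0.3479 -0.0023 -0.0201]
[ 0.1745 -0.0362  0.0021 -0.3479 -0.0023 -0.0201]
[ 0.329   0.0037 -0.0125 -0.3479 -0.0023 -0.0201]
```

```bash
python3 -m jog '.002 -.03 .003 0 0 0;.006 -.0596 .0108 -.12 0 -.007;.006 -.0596 .0108 -.24 -.001 -.014;.006 -.0596 .0108 -.348 -.0023 -.02;.06 -.052 .008 -.348 -.0023 -.02;.115 -.044 .005 -.348 -.0023 -.02;.1745 -.0362 .0021 -.348 -.0023 -.02;.225 -.024 -.0025 -.348 -.0023 -.02' | grep -v rot
python3 go.py .226  .405,-.04,.26 .41,.07,.26 .669,.077,.26
```

```text
time_s: 16.1
tool_pos: [0.4019, -0.0357, 0.2594]
ft_force: [0.1, 0.7, -0.4]
width: 0.0035
gripper_force: 30.0
pos [ 0.4019 -0.0357  0.2594] f [ 0.0515  0.7269 -0.381 ] 29.977823495864868 16.1
[-0.0049  0.0021 -0.0006 -0.0008 -0.0013  0.0003]
[ 0.1012  0.0317 -0.0005 -0.0008 -0.0013  0.0003]
[ 0.0499  0.2856 -0.0007 -0.0008 -0.0013  0.0003]
```

```bash
python3 -m jog '.05 .016 0 0 0 0;.101 .032 0 0 0 0;.09 .08 0 0 0 0;.08 .13 0 0 0 0;.07 .18 0 0 0 0;.06 .235 0 0 0 0;.05 .285 0 0 0 0;.05 .285 0 0 0 0' | grep -v rot
python3 -m jog '0 0 0 0 0 0;0 0 0 0 0 0;0 0 0 0 0 0'|grep -v rot
python3 snap.py c; python3 - <<'E'
from h import *
c=eyes.get_calibration("wrist");ct=(c,np.load("c.npz")["T"])
print(proj("wrist",[.64,.204,.06],ct))
im=cv2.imread("pics/c.png");u,v=map(int,proj("wrist",[.64,.204,.06],ct));print(u,v)
x0=max(0,u-90);y0=max(0,v-90);print(x0,y0)
cv2.imwrite("pics/c2.png",cv2.resize(im[y0:y0+190,x0:x0+190],None,fx=3,fy=3,interpolation=cv2.INTER_CUBIC))
E
```

```text
time_s: 17.1
tool_pos: [0.671, 0.075, 0.2524]
ft_force: [-1.0, 0.8, -1.1]
width: 0.0035
gripper_force: 30.0
time_s: 17.48
tool_pos: [0.6681, 0.0754, 0.261]
ft_force: [-0.1, 0.0, -0.7]
width: 0.0032
gripper_force: 30.0
[ 89.4018 397.2215]
[ 48.0415 423.1297]
[117.1647 445.9828]
[258.8248  73.238 ]
258 73
168 0
```

View pics/c2.png

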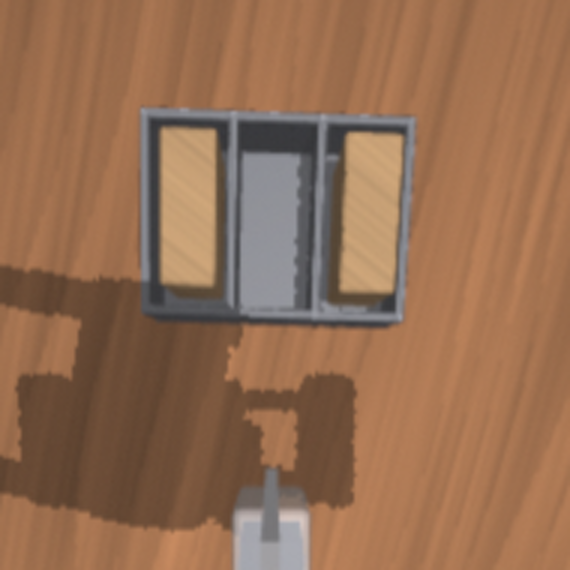

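Close view: rim corners in the crop at (141,109), (414,117), (402,322), (146,315), dividers at X≈233 and 320. The compartment is empty and lies straight ahead of the held pack (board at (271,500)).

```bash
python3 - <<'E'
from h import *
c=eyes.get_calibration("wrist");ct=(c,np.load("c.npz")["T"]);c1=(c,np.load("w1.npz")["T"])
px=lambda X,Y:(168+X/3-.33,Y/3-.33)
K=[(141,109),(414,116),(404,321),(145,317)]
P=np.array([onz("wrist",*px(*k),.06,ct) for k in K]);print(P,P.mean(0),np.linalg.norm(P-np.roll(P,1,0),axis=1))
for a,b in((0,1),(3,2)):d=P[b]-P[a];print("yaw x",np.arctan2(d[1],d[0]))
for a,b in((2,1),(3,0)):d=P[b]-P[a];print("yaw y",np.arctan2(-d[0],d[1]))
M=np.array([onz("wrist",*px(*k),.06,ct) for k in[(234,114),(323,117),(317,316),(232,312)]]);print("mid",M.mean(0))
d=[(M[1]-M[0]),(M[2]-M[3])];print(np.linalg.norm(d,axis=1))
w1=[(266.5,181),(335,184),(335,229),(267.5,228.5)]
for k,w in zip(K,w1):print("tri",tri([ray("wrist",*px(*k),ct),ray("wrist",*w,c1)]))
E
python3 go.py .2 .6415,.203,.26
```

```text
[[0.5753 0.2343 0.06  ]
 [0.6889 0.2578 0.06  ]
 [0.7065 0.1763 0.06  ]
 [0.593  0.1518 0.06  ]] [0.6409 0.2051 0.06  ] [0.0844 0.116  0.0834 0.1161]
yaw x 0.20399658893422357
yaw x 0.21216397550438298
yaw y 0.21357374906865056
yaw y 0.2120236627004606
mid [0.641  0.2056 0.06  ]
[0.0379 0.0381]
tri (array([0.5743, 0.2349, 0.0566]), [np.float64(0.00033257509748567464), np.float64(0.0003325750974857384)])
tri (array([0.6878, 0.2569, 0.0612]), [np.float64(0.0010692014552288098), np.float64(0.0010692014552287062)])
tri (array([0.7088, 0.1776, 0.0579]), [np.float64(0.0022683355099547007), np.float64(0.0022683355099548516)])
tri (array([0.5941, 0.1526, 0.0595]), [np.float64(0.0013520740822676272), np.float64(0.0013520740822676918)])
pos [0.6682 0.0754 0.2607] f [-0.0574 -0.4051 -0.1732] 29.995127320289612 17.525
[ 0.1304  0.0027  0.0008  0.0008 -0.0011  0.0269]
```

```bash
python3 -m jog '.04 .0 0 0 0 .006;.08 .001 0 0 0 .012;.11 .001 0 0 0 .016;.1295 .001 0 0 0 .016;.1295 .001 0 0 0 .016;.1295 .001 0 0 0 .016;.1295 .001 0 0 0 .016' | grep -v rot
python3 go.py .21 .641,.2048,.19 .641,.2048,.15 .641,.2048,.125; python3 snap.py d
python3 - <<'E'
from h import *
im=cv2.imread("pics/d.png");s=eyes.camera("side")[:,:,::-1]
a=cv2.resize(im[100:260,170:350],(540,480),interpolation=3);b=cv2.resize(s[95:215,170:250],(320//2*2-70,375),interpolation=3)
o=np.zeros((480,800,3),np.uint8);o[:,:540]=a;o[:375,545:795]=b;cv2.imwrite("pics/d2.png",o)
E
```

```text
time_s: 18.4
tool_pos: [0.6412, 0.2004, 0.2589]
ft_force: [0.3, -0.3, 0.5]
width: 0.0038
gripper_force: 30.0
pos [0.6412 0.2004 0.2589] f [ 0.2664 -0.3079  0.4869] 29.995157718658447 18.4
[ 0.0042  0.0008  0.0689 -0.0018 -0.0013 -0.001 ]
[ 0.0042  0.0009  0.1089 -0.0018 -0.0013 -0.001 ]
[ 0.0042  0.0009  0.1339 -0.0018 -0.0013 -0.001 ]
[105.3217 478.3783]
[ 68.3238 508.6698]
[132.6535 533.4866]
```

View pics/d2.png

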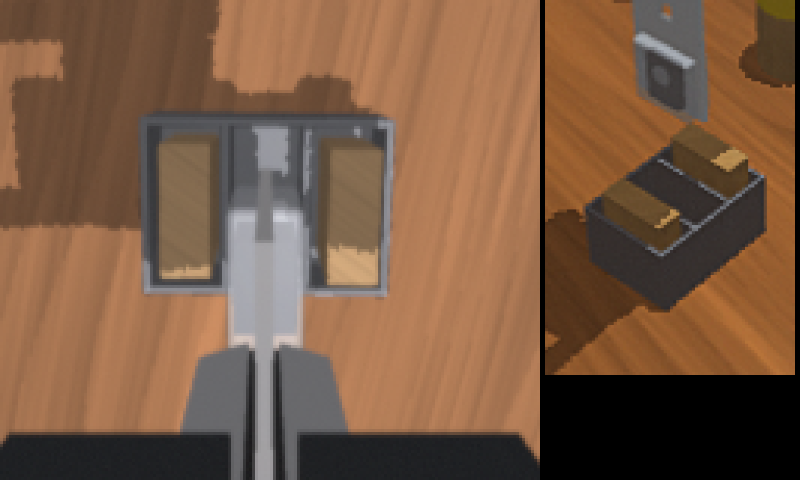

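The pack hangs upright above the middle compartment, with the shell centred between the dividers (X≈265 in the crop). I'll correct y by about 3 mm and lower.

```bash
python3 -m jog '.0 0 0 0 0 0;0 0 0 0 0 0' | grep pos; python3 go.py .21 .641,.2048,.19 .641,.2048,.15 .641,.2048,.125
```

```text
tool_pos: [0.6409, 0.2015, 0.2589]
pos [0.6409 0.2015 0.2589] f [-0.4536  0.0511 -0.3057] 29.99531328678131 18.75
[ 0.0031  0.0009  0.0689 -0.0018 -0.0016  0.0004]
[ 0.0031  0.001   0.1089 -0.0018 -0.0016  0.0004]
[ 0.003   0.001   0.1339 -0.0018 -0.0016  0.0004]
```

```bash
python3 -m jog '.003 .001 .02 0 0 0;.003 .001 .04 0 0 0;.003 .001 .055 0 0 0;.003 .001 .069 0 0 0;.003 .001 .082 0 0 0;.003 .001 .095 0 0 0;.003 .001 .095 0 0 0' | grep -v rot
python3 -m jog '0 0 .008 0 0 0;0 0 .016 0 0 0;0 0 .024 0 0 0;0 0 .032 0 0 0;0 0 .038 0 0 0;0 0 .042 0 0 0;0 0 .042 0 0 0;0 0 .042 0 0 0' | grep -v rot; python3 go.py .21 .641,.2048,.113
```

```text
time_s: 19.62
tool_pos: [0.6403, 0.2048, 0.1622]
ft_force: [-0.1, 0.3, -0.8]
width: 0.0034
gripper_force: 30.0
time_s: 20.62
tool_pos: [0.6412, 0.2051, 0.1224]
ft_force: [0.5, 0.4, -0.7]
width: 0.0034
gripper_force: 30.0
pos [0.6412 0.2051 0.1224] f [ 0.5274  0.3662 -0.6963] 29.995173811912537 20.625
[-0.0003 -0.0002  0.0094 -0.001  -0.0016  0.0007]
```

```bash
python3 -m jog '0 0 .002 0 0 0;0 0 .004 0 0 0;0 0 .006 0 0 0;0 0 .007 0 0 0;0 0 .007 0 0 0;0 0 .007 0 0 0' | egrep 'pos|ft'
python3 -m jog '0 0 .001 0 0 0;0 0 .001 0 0 0;0 0 .001 0 0 0' | egrep 'pos|ft'
python3 -m jog '0 0 .001 0 0 0;0 0 .001 0 0 0;0 0 .001 0 0 0' | egrep 'pos|ft'
```

```text
tool_pos: [0.641, 0.2051, 0.115]
ft_force: [-0.2, 0.3, -1.7]
tool_pos: [0.6409, 0.2051, 0.114]
ft_force: [-0.8, -0.3, -0.8]
tool_pos: [0.6409, 0.205, 0.1129]
ft_force: [-0.8, -0.1, 0.2]
```

```bash
python3 -m jog '0 0 .001 0 0 0;0 0 .001 0 0 0;0 0 .001 0 0 0' | egrep 'pos|ft'
```

```text
tool_pos: [0.6413, 0.2053, 0.1128]
ft_force: [-0.8, -0.3, 3.8]
```

Floor felt (+3.8 N at the expected height). I'll back off slightly, open the fingers, and retreat straight up.

```bash
python3 -m jog '0 0 -.0007 0 0 0;0 0 -.0007 0 0 0' | egrep 'pos|ft'
python3 -m jog '0 0 0 0 0 0;0 0 0 0 0 0;0 0 0 0 0 0;0 0 0 0 0 0' .035 | egrep 'pos|ft|wid'
python3 -m jog '0 0 -.01 0 0 0;0 0 -.03 0 0 0;0 0 -.06 0 0 0;0 0 -.1 0 0 0;0 0 -.15 0 0 0;-.04 0 -.17 0 0 0;-.1 0 -.17 0 0 0;-.1 0 -.17 0 0 0' | egrep 'pos|ft|wid|time'
python3 snap.py e; python3 - <<'E'
from h import *
im=cv2.imread("pics/e.png");s=eyes.camera("side")[:,:,::-1];t=eyes.camera("top")[:,:,::-1]
o=np.zeros((600,800,3),np.uint8);o[:384,:400]=cv2.resize(im,(400,384));o[:384,405:795]=cv2.resize(s[120:340,170:393],(390,384),interpolation=3);o[390:600,:400]=cv2.resize(t[145:245,140:360],(400,210),interpolation=3);cv2.imwrite("pics/e2.png",o)
E
```

```text
tool_pos: [0.641, 0.2051, 0.1128]
ft_force: [-0.6, 0.8, 2.3]
tool_pos: [0.6408, 0.205, 0.1123]
ft_force: [-0.2, 0.7, 0.7]
width: 0.0346
time_s: 24.25
tool_pos: [0.6631, 0.1029, 0.2835]
ft_force: [-0.5, 1.4, -0.4]
width: 0.0354
[106.4164 400.7749]
[ 69.9292 425.1797]
[133.907  445.0749]
```

View pics/e2.png

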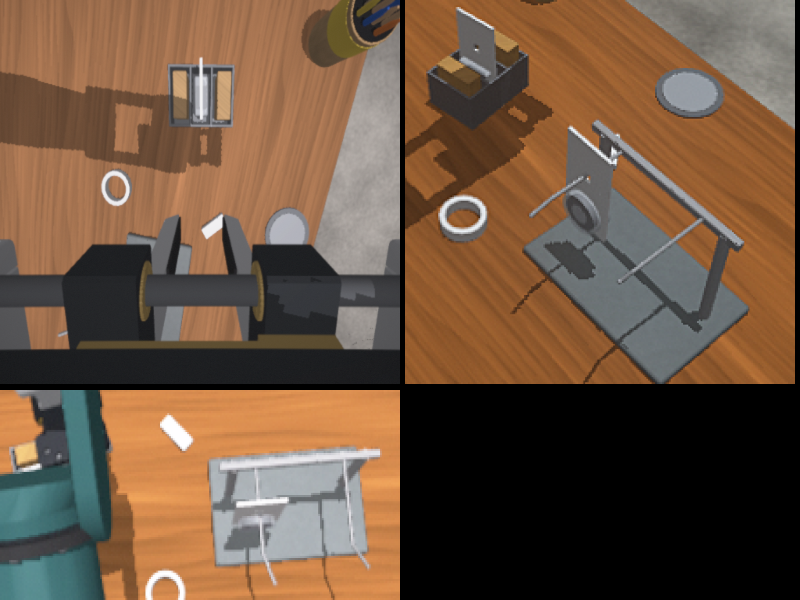

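The pack stands upright in the middle compartment, around (201,95) in the wrist view. The tape pack still hangs on its peg and both boxes are in place.

```bash
python3 -m jog '0 0 0 0 0 0;0 0 0 0 0 0' | grep ft; python3 -c "
from rig import arm
print(arm.finish_job())"
```

```text
ft_force: [-0.1, 1.2, 0.7]
the job is handed in; nothing more can be done
None
```

The job is handed in: I took the sharpener pack off its peg with no contact felt and set it down upright in the caddy's middle compartment, released; the last pictures show the tape pack and both boxes where they were, but the hand-in gave no verdict.

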